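# Run the reference ball over in the tilt cell

### The arm

A 6-joint arm with a two-finger parallel gripper is mounted at the origin on the work surface. World frame = base frame: x ahead of the robot, y to its left, z up, the work surface at z = 0. Lengths are in m, angles in rad, forces in N, time in s.
With the tool pointing down it reaches from about 0.425 to 0.95 m from the base axis. Payload 3.5 kg.
Tool frame: the origin (TCP) lies midway between the tips of the shut fingers; the grasp point (between the pads) lies 19 mm behind it; z points along the fingers, x is the direction in which the jaws open and shut, and the axes are right-handed (so a half turn about z gives the same grasp; the last joint's range is limited). The gripper opens to 85 mm and grips with 20 to 120 N. Pads are 22 mm wide; open, the fingers measure 114 mm over their backs; the gripper's body (76 mm by 85 mm) begins 54 mm behind the grasp point. The pads swing forward as they close: fully open they stand 13 mm farther back than shut.
Start: joints at [1.141, 0.286, 1.577, -0, 1.279, -0.15], TCP at [0.186, 0.649, 0.231] pointing down, gripper open.
Joint ranges: [-2.77, 2.77], [-0.9, 2.22], [0.21, 2.48], [-1.53, 4.67], [0.24, 2.81], [-2.84, 2.84]. Speed limits (rad/s): [2.79, 2.79, 3.14, 3.14, 3.14, 3.14].

### API

Orientations are given as a unit quaternion [x, y, z, w].
In Python, from plant import readout, optics, ctrl gives the robot as it stands. The module is installed in compiled form; this text tells all that it offers.
- The arm moves only by the shell command python3 -m crank 'ROWS' [OPENING] [FORCE]. ROWS is text: rows parted by semicolons, each of 6 numbers parted by spaces: the shift along the tool's x, y, z in mm, then the turn, a rotation vector about the tool's x, y, z in rad. In form: dx dy dz ax ay az; .... A call has 1 to 5 rows; each row shifts and turns the commanded pose from where the row before left it, along the tool's axes as they then stand; what a row does not reach is not made up. A row lasts 1/8 s, in which the tool goes at most 62.5 mm and 10.7 degrees, less where a joint would pass 70% of its speed; a pose out of reach is approached as far as the arm can. A call is refused whole if a number of a shift passes 62.5 or a number of a turn 0.188, either way. A call with a gripper value outside its range is refused whole. OPENING is the opening, from -1 (shut) to 1 (fully open), set as the call begins (- or left out, the last holds). The fingers move at their own pace and stop on an object; FORCE is the grip in N (left out, the last holds). Time passes only in rows, so rows that do not move let the fingers close. It gives the time, the measured TCP pose, the force and the opening at its end, in the units of the state.
- readout.get_state(): the state, without advancing time (a new reading comes with each control period).
- optics.read_camera(name): name is "scene" or "top"; returns the picture (480x640x3 uint8, red, green, blue); there is no depth.
- optics.calibration(name): a dict with "mtx" (3x3 intrinsics, pixels), "rvec" (rotation vector, rad) and "tvec" (3), from world to camera coordinates, as OpenCV has them. Camera axes: x right, y down, z forward; pixel columns grow to the right and rows downward; lengths in m; the calibration is good to about 2 mm. A picture is of the moment at which its call begins. calibration takes no time and is no camera call.
- ctrl.sign_off(): hands the job in, once; it reports no verdict.
Trained networks look in the newest picture that a camera, given by its name, has taken for a name from the list of things; names that differ only in an ending like _2 or _b are one class to them, and where a whole thing is asked for, a point or a joint stands for the part that bears it (a point fixed in the world has none). Each returns a list of dicts, best first, with "p" (0 to 1); they miss things now and then, are a little off and sometimes report something else, mostly with a low value. They report only what shows in the picture. A call takes as long as a camera call.
- optics.recognise(camera, thing): "xy" ([column, row] as shares, 0 to 1, of the picture: columns of its width, rows of its height, amid what is visible of it).
The state is a dict: "time": time; "qpos": joint angles; "dq": joint speeds; "joint_efforts": joint torques, N m; "eef_pos": TCP position; "tcp_rot": TCP orientation; "contact_force": force on the tool from outside, world axes, zero at the start; "wrist_torque": the same for the moment, N m; "opening": opening from 0.0 (shut) to 1.0 (fully open).
Only numpy, scipy, OpenCV 4.12 (cv2) and the standard library are available. Lean on these libraries where they do the work, as an engineer would, in place of code of your own. Each camera call takes 0.05 s, during which the arm holds its last target.

### The job

Press the clear lid of the tilt cell down until its catch snaps shut. Then lift the cell by its bar until its tail presses the sprung rubber stop in by a few millimetres (not to the bottom), and keep it there for a good second so that the steel ball runs over to the hinge end. Finally lower the cell gently back to level, without dropping it, and let go: lid still caught, ball at the hinge end, everything else on the bench left where it was.

Things in the scene. Friction and masses are not known exactly. Their poses are not given: they have to be found in the camera images.
- base: grey base plate of the tilt cell, 320 x 130 x 12 mm, fixed to the bench somewhere, turned up to 30 degrees either way from facing the robot (bar end nearest the robot). x runs from the bar end to the hinge end, z up. Origin on the bench. On it an open aluminium box (the cell, 150 long, 64 wide, 37 mm tall) hangs on a hinge at its far end
- cell (a joint): tilt of the cell, rad: 0 = level, resting on a rubber block; grows as the bar end is lifted. The cell weighs 0.6 kg (about 3 N to lift at the bar), turns freely and falls back if let go. A 60 mm tail beyond the hinge goes down as it tilts and meets the sprung stop somewhere between 0.55 and 0.85 rad; the stop's height differs each time and is not told
- cell_hinge (a point): point on the cell's hinge axis in the middle of its width, 75 mm above the bench. The axes turn with the cell: x along the cell away from the bar, y along the hinge axis, z up when level. Tilting turns the cell about +y
- cell_handle (a point): middle of the lifting bar: round steel, 12 mm in diameter, along the cell's y, 92 mm free between its side arms; in the cell's frame at 205 mm before the hinge axis (-x) and 10 mm above it, so 85 mm above the bench when level. 39 mm are free between bar and box wall, whose top is 12 mm above the bar's axis. The bar may turn between the fingers. Axes as cell_hinge
- lid (a joint): opening of the lid, rad: 0 = shut. Clear plate, 156 x 64 x 4 mm, hinged at the cell's hinge end (axis 10 mm before the cell hinge, 22 mm above it, in the plane of the lid's underside). Starts open 0.6 to 1.1 rad; stays where left (under 1 N at the edge). At 0.07 rad it meets a spring catch that takes about 10 N at the edge to pass; past 0.03 rad the catch snaps it to 0 and holds it
- lid_edge (a point): middle of the top of the black ridge across the lid's free edge, where to press: 147 mm from the lid's axis along the lid and 7 mm above its underside (the ridge is 10 mm broad and stands 3 mm over the plate). Axes turn with the lid
- buffer (a joint): how far the stop's rubber pad is pressed in, m: 0 = free, bottoms at 0.008. The 22 mm square pad sits on a dark post on the base plate, under the tail beyond the hinge. Its spring is 8 N per mm at the pad, felt at the bar as about 1.8 N more to lift per mm of pad; 1 mm at the pad is about 4.5 mm of travel at the bar
- ball_center (a point): centre of a loose steel ball, 20 mm in diameter, 33 g, in the cell. It starts in a seat near the bar end, behind a low ridge across the floor, and rolls over to a like seat at the hinge end only when the cell is tilted well (about 0.47 rad or more)
- far_seat (a point): where the ball's centre lies, along the cell and in height, when it is in the seat at the hinge end (24.5 mm before the hinge axis); across the cell the ball may lie up to 18 mm to either side. Axes as cell_hinge
- specimen_a: orange flat dumbbell-shaped test piece, 114 x 25 x 5 mm, lying on the bench to the left of the tilt cell; origin under its centre, x along it. Bystander
- specimen_b: another such dumbbell test piece, lying to the right of the tilt cell. Bystander
- specimen_c: another such dumbbell test piece, lying to the right of the cell's bar end. Bystander
- jar: small clear jar with white cap, 44 mm across, 60 mm tall, standing left of the cell's hinge end; origin under its centre. Bystander
- pen: black marker pen with white cap block, 125 mm long, 14 mm high, lying left of the cell's bar end; origin under its middle. Bystander
- ball: the same steel ball as a body; its origin turns with it, so use point ball_center for its place
- calliper: steel calliper with black display, about 210 x 60 x 12 mm, lying at the right; origin under its beam's middle. Bystander

How it is judged:
By the outcome, as a careful person would: the job done as asked, in the order asked, and still so for the second after the job is handed in, with the robot touching nothing.
It also fails if it takes over 72 s, if anything falls off the work surface, if the arm or the gripper's body presses on something with over 40 N, if the wrist force passes 120 N, or if a joint passes its speed limit or range.

## Working session

There is one attempt and no reset: what is moved stays moved. The work goes in short steps, Python scripts to look and compute and a shell command to move; the robot and the scene stay as the last step left them, time stands still between calls to the robot, and variables do not carry over. Pictures are saved under pics/ and viewed, and the job is handed in when it is done.

```bash
mkdir -p pics
cat > h.py <<'E'
import numpy as np, cv2, json
from plant import readout, optics, ctrl
from scipy.spatial.transform import Rotation as R
def cal(n):
    c=optics.calibration(n); return np.array(c["mtx"]),np.array(c["rvec"]).ravel(),np.array(c["tvec"]).ravel()
def proj(n,P):
    K,r,t=cal(n); return cv2.projectPoints(np.atleast_2d(np.array(P,float)),r,t,K,None)[0].reshape(-1,2)
def ray(n,uv):
    K,r,t=cal(n); Rm=cv2.Rodrigues(r)[0]; d=Rm.T@np.linalg.solve(K,np.array([uv[0],uv[1],1.])); return -Rm.T@t,d/np.linalg.norm(d)
def atz(n,uv,z):
    o,d=ray(n,uv); return o+d*(z-o[2])/d[2]
def tri(n1,u1,n2,u2):
    a,d=ray(n1,u1);b,e=ray(n2,u2); s=np.linalg.lstsq(np.c_[d,-e],b-a,rcond=None)[0]
    p,q=a+s[0]*d,b+s[1]*e; return (p+q)/2,np.linalg.norm(p-q)
def snap(n,f):
    im=optics.read_camera(n); cv2.imwrite('pics/'+f,im[:,:,::-1]); return im
E
python3 - <<'E'
from h import *
for c in("scene","top"):
    snap(c,c+'0.png'); 
    K,r,t=cal(c); print(c,K[0,0],ray(c,(320,240)))
    for th in("base","cell_handle","cell_hinge","lid_edge","ball_center","buffer","specimen_a","jar","pen","calliper"):
        l=optics.recognise(c,th); print(c,th,[(round(d["p"],2),[round(d["xy"][0]*640),round(d["xy"][1]*480)]) for d in l[:3]])
s=readout.get_state(); print(s)
E
```

```text
scene 563.165500020653 (array([1.01664964, 0.73262499, 0.791825  ]), array([-0.37796225, -0.70807358, -0.5964699 ]))
scene base [(0.66, [317, 281])]
scene cell_handle []
scene cell_hinge [(0.7, [322, 255])]
scene lid_edge [(0.7, [316, 283]), (0.55, [315, 241])]
scene ball_center [(0.61, [327, 349]), (0.34, [320, 256])]
scene buffer [(0.64, [269, 312]), (0.32, [362, 330])]
scene specimen_a [(0.85, [359, 332]), (0.66, [316, 284])]
scene jar [(0.63, [328, 346])]
scene pen [(0.69, [419, 303]), (0.44, [319, 256])]
scene calliper [(0.82, [237, 201]), (0.28, [320, 258])]
top 623.7240850686766 (array([ 0.48529223, -0.06089517,  1.38147399]), array([ 7.37209317e-02, -8.77614799e-04, -9.97278524e-01]))
top base [(0.56, [308, 233])]
top cell_handle [(0.6, [305, 228])]
top cell_hinge [(0.78, [305, 230])]
top lid_edge [(0.78, [304, 219]), (0.5, [255, 311])]
top ball_center [(0.71, [254, 308])]
top buffer []
top specimen_a [(0.93, [252, 246]), (0.79, [375, 271]), (0.62, [357, 216])]
top jar [(0.88, [235, 203])]
top pen [(0.62, [253, 308])]
top calliper [(0.71, [490, 219])]
{'time': 1.1, 'qpos': array([ 1.14099537e+00,  2.86307903e-01,  1.57673175e+00,  5.89397791e-06,
        1.27860460e+00, -1.49988525e-01]), 'dq': array([ 8.45224091e-04,  1.33536581e-03,  3.77481415e-04,  8.04218029e-05,
       -4.64239525e-04, -1.45388952e-04]), 'joint_efforts': array([ 3.95863672e-04, -4.05971646e+01, -2.92944145e+01, -1.30476205e-04,
        5.76288039e-04, -2.02292421e-05]), 'eef_pos': array([0.18636907, 0.64873181, 0.23130238]), 'tcp_rot': array([ 7.98804423e-01,  6.01590802e-01, -2.40385965e-05,  9.78446636e-06]), 'contact_force': array([-0.17861913,  1.02733908, -1.18859962]), 'wrist_torque': array([-0.02886907,  0.0063091 ,  0.00505003]), 'opening': 0.999993770246419}
```

View pics/scene0.png

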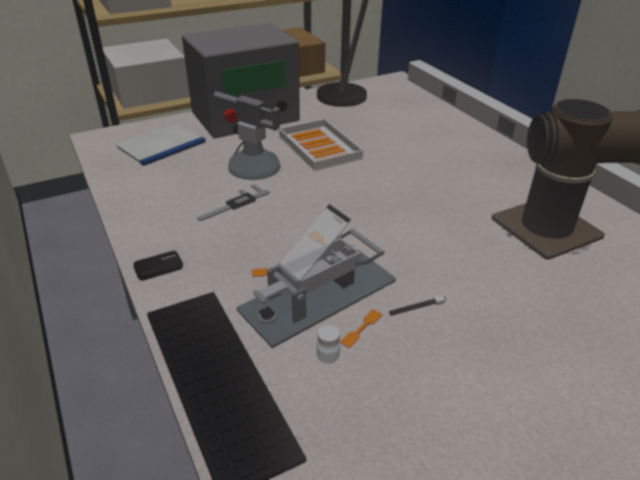

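View pics/top0.png

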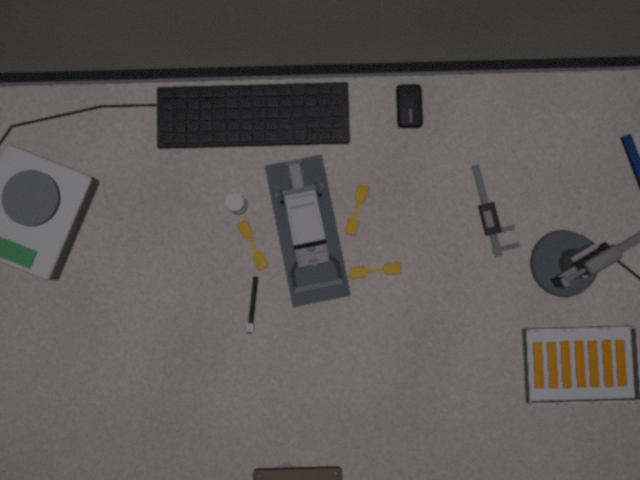

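Run:
```python
import cv2
a=cv2.imread('pics/scene0.png')[190:370,210:450]; cv2.imwrite('pics/scene0z.png',cv2.resize(a,None,fx=3.3,fy=3.3,interpolation=cv2.INTER_CUBIC))
a=cv2.imread('pics/top0.png')[145:325,210:420]; cv2.imwrite('pics/top0z.png',cv2.resize(a,None,fx=3.3,fy=3.3,interpolation=cv2.INTER_CUBIC))
```

```text
(no output)
```

View pics/scene0z.png

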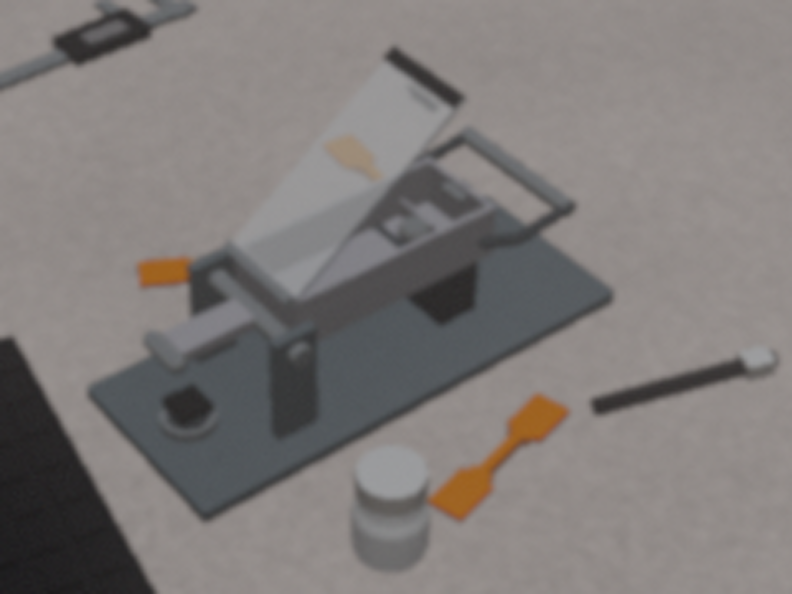

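View pics/top0z.png

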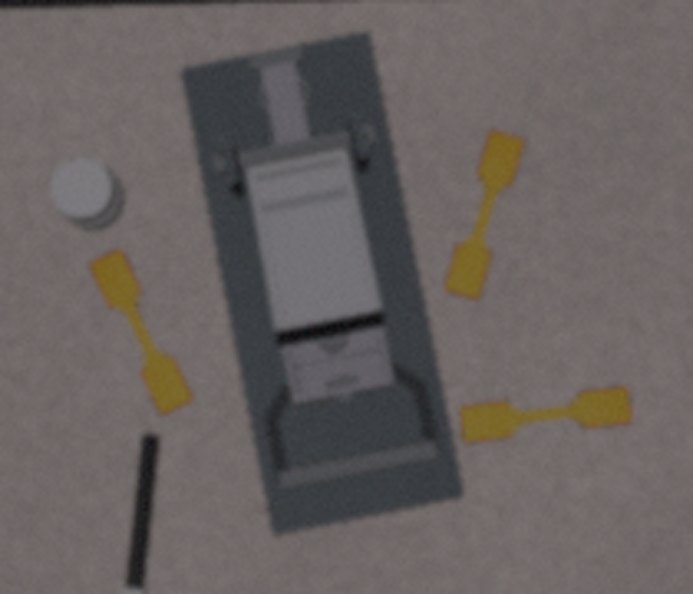

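The lid is open and the bar end faces the robot. In the top view the base corners are at about (265,166), (322,155), (350,295) and (293,306). The bar runs from (296,289) to (341,281) and the lid ridge sits near (310,245). In the scene view the bar's midpoint is near (368,241) and the ridge near (339,213).

Run:
```python
from h import *
T=lambda x,y:(210+x/3.3,145+y/3.3); S=lambda x,y:(210+x/3.3,190+y/3.3)
c=[atz("top",T(*p),.012) for p in((183,70),(370,33),(462,495),(275,533))]
c=np.array(c);print(c.round(4)); ax=(c[0]+c[1]-c[2]-c[3])/2; print("len",np.linalg.norm(ax),"wid",np.linalg.norm(c[0]-c[1]),"yaw",np.arctan2(ax[1],ax[0]),"ctr",c.mean(0))
cs=np.array([atz("scene",S(*p),.012) for p in((90,390),(206,518),(612,294))]); print(cs.round(4))
print("bar",tri("top",T(358,464),"scene",S(521,168)), tri("top",T(283,477),"scene",S(572,208)), tri("top",T(433,450),"scene",S(470,134)))
print("ridge L",tri("top",T(278,337),"scene",S(460,99)),"R",tri("top",T(383,319),"scene",S(391,52)))
print("ridge C",tri("top",T(330,329),"scene",S(426,76)))
```

```text
[[ 7.539e-01  5.470e-02  1.200e-02]
 [ 7.759e-01 -7.170e-02  1.200e-02]
 [ 4.642e-01 -1.246e-01  1.200e-02]
 [ 4.424e-01 -1.000e-04  1.200e-02]]
len 0.3162237232253073 wid 0.12835737551765447 yaw 0.17108484000846144 ctr [ 0.60911229 -0.03541527  0.012     ]
[[ 0.7754 -0.0663  0.012 ]
 [ 0.7551  0.0605  0.012 ]
 [ 0.4443  0.0034  0.012 ]]
bar (array([ 0.48475002, -0.05530823,  0.08830155]), np.float64(0.004073659724076577)) (array([ 0.47747333, -0.00776656,  0.08657957]), np.float64(0.0050368369843242465)) (array([ 0.49305612, -0.10312821,  0.08689142]), np.float64(0.0021885451106016265))
ridge L (array([ 0.55939652, -0.01142601,  0.19172371]), np.float64(0.0035260826026042172)) R (array([ 0.56931615, -0.07314198,  0.19046962]), np.float64(0.0012111535380315104))
ridge C (array([ 0.56379569, -0.041937  ,  0.19048617]), np.float64(0.0024167358485546065))
```

```bash
python3 -m crank '0 0 0 0 0 0.16; 0 0 0 0 0 0.16; 0 0 0 0 0 0.16; 0 0 0 0 0 0.16; 0 0 0 0 0 0.16' -1 30; python3 -m crank '0 0 -5 0 0 0.16; 0 0 -5 0 0 0.163; 19.5 57 0 0 0 0; 19.5 57 0 0 0 0; 19.5 57 0 0 0 0'; python3 -m crank '19.5 57 0 0 0 0; 19.5 57 0 0 0 0; 19.5 57 0 0 0 0; 19.5 57 0 0 0 0; 19.5 57 0 0 0 0';python3 -m crank '19.5 57 0 0 0 0; 19.5 57 0 0 0 0; 19.5 57 0 0 0 0; 0 0 0 0 0 0; 0 0 0 0 0 0'
```

```text
time: 1.72
eef_pos: [0.1864, 0.6487, 0.2313]
tcp_rot: [0.971, 0.24, 0.0, 0.0]
contact_force: [-0.4, -0.5, -0.1]
opening: -0.0
time: 2.35
eef_pos: [0.2733, 0.4885, 0.2415]
tcp_rot: [0.996, 0.084, 0.0, -0.0]
contact_force: [0.5, 0.3, 0.3]
opening: 0.004
time: 2.98
eef_pos: [0.4171, 0.2235, 0.2418]
tcp_rot: [0.996, 0.084, 0.001, -0.0]
contact_force: [0.3, 0.6, -0.5]
opening: 0.001
time: 3.6
eef_pos: [0.5025, 0.0665, 0.2412]
tcp_rot: [0.997, 0.084, -0.0, -0.0]
contact_force: [-0.6, 0.2, -0.2]
opening: 0.004
```

Run:
```python
from h import *
a=snap("scene",'s1.png')[150:370,210:450]; cv2.imwrite('pics/s1z.png',cv2.resize(a[:,:,::-1],None,fx=2.7,fy=2.7,interpolation=cv2.INTER_CUBIC))
s=readout.get_state();print(s["time"],s["eef_pos"],s["tcp_rot"],s["contact_force"],s["opening"]);print(proj("scene",s["eef_pos"]))
x=R.from_quat(s["tcp_rot"]).as_matrix()[:,0];print(np.arctan2(x[1],x[0]))
```

```text
3.65 [0.50224178 0.06718731 0.24122983] [ 9.96447315e-01  8.42180512e-02 -1.48527800e-04 -2.12696826e-04] [ 0.0711625  -0.59040372 -0.01170503] 0.001608806912247824
[[399.90894505 211.01589887]]
0.16863591527100844
```

View pics/s1z.png

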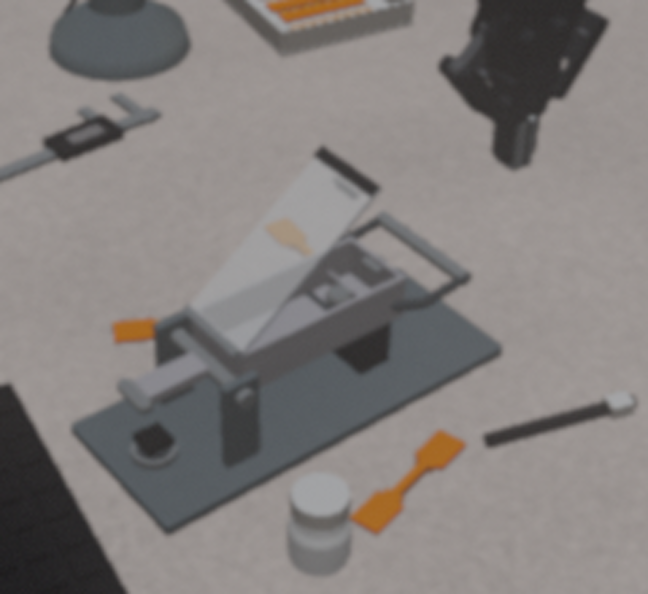

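```bash
python3 -m crank '20.5 58 0 0 0 0; 20.5 58 0 0 0 0; 0 0 20 0 0 0; 0 0 18 0 0 0; 0 0 0 0 0 0'
python3 - <<'E'
from h import *
a=snap("scene",'s2.png')[150:370,210:450]; cv2.imwrite('pics/s2z.png',cv2.resize(a[:,:,::-1],None,fx=2.7,fy=2.7,interpolation=cv2.INTER_CUBIC))
E
```

```text
time: 4.28
eef_pos: [0.5603, -0.0388, 0.2003]
tcp_rot: [0.996, 0.085, -0.003, -0.001]
contact_force: [0.2, -0.3, 0.1]
opening: 0.002
```

View pics/s2z.png

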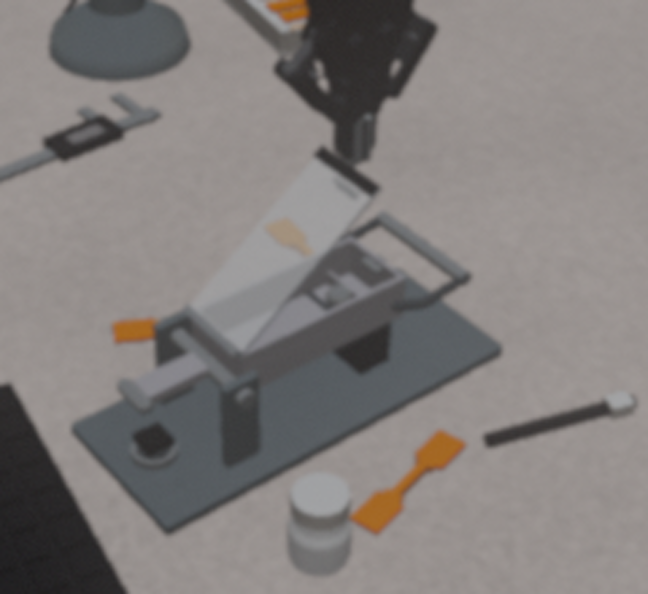

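```bash
python3 -m crank '8 0 0 0 0 0; -2 0 7 0 0 0; -3 0 7 0 0 0; -4 0 6.5 0 0 0; -3.5 0 6 0 0 0'
python3 - <<'E'
from h import *
a=snap("scene",'s3.png')[150:370,210:450]; cv2.imwrite('pics/s3z.png',cv2.resize(a[:,:,::-1],None,fx=2.7,fy=2.7,interpolation=cv2.INTER_CUBIC))
E
```

```text
time: 4.95
eef_pos: [0.5575, -0.0419, 0.1762]
tcp_rot: [0.996, 0.084, -0.0, -0.0]
contact_force: [-0.7, 0.5, 0.7]
opening: 0.0
```

View pics/s3z.png

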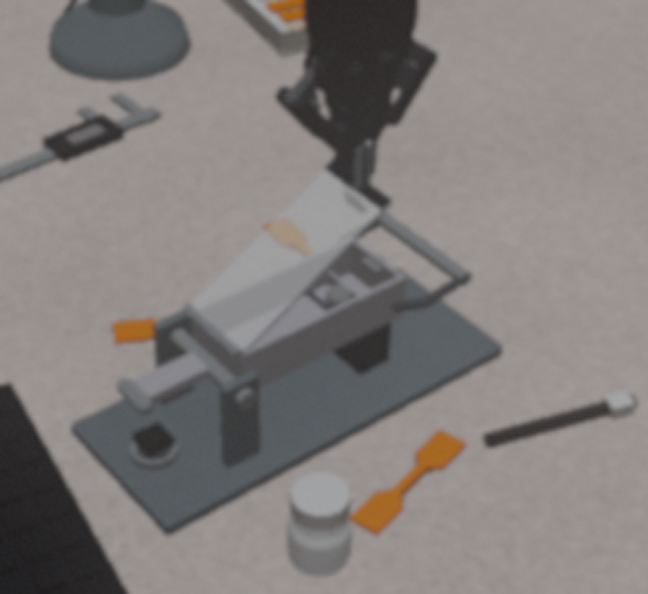

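```bash
python3 -m crank '-6 0 12 0 0 0; -5 0 12 0 0 0; -4 0 11 0 0 0; -3 0 10 0 0 0; -2 0 8 0 0 0'
python3 -m crank '0 0 2 0 0 0; 0 0 2 0 0 0; 0 0 0 0 0 0'
python3 - <<'E'
from h import *
a=snap("scene",'s4.png')[150:370,210:450]; cv2.imwrite('pics/s4z.png',cv2.resize(a[:,:,::-1],None,fx=2.7,fy=2.7,interpolation=cv2.INTER_CUBIC))
E
```

```text
time: 5.62
eef_pos: [0.538, -0.0451, 0.123]
tcp_rot: [0.996, 0.084, -0.0, -0.0]
contact_force: [0.6, 0.6, -0.2]
opening: -0.003
time: 6.0
eef_pos: [0.5386, -0.0452, 0.12]
tcp_rot: [0.996, 0.084, 0.0, 0.0]
contact_force: [0.8, -0.6, 0.3]
opening: 0.0
```

View pics/s4z.png

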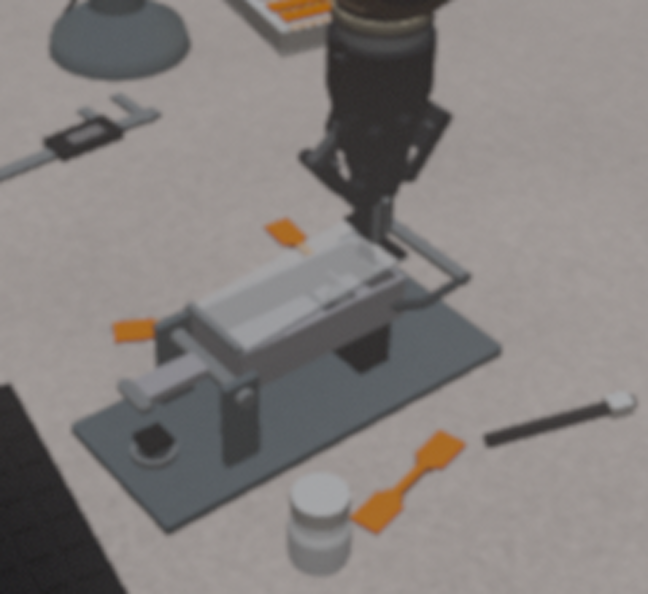

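```bash
python3 -m crank '0 0 2 0 0 0; 0 0 2 0 0 0;0 0 0 0 0 0'; python3 -m crank '0 0 2 0 0 0; 0 0 0 0 0 0';python3 -m crank '0 0 2 0 0 0; 0 0 0 0 0 0';python3 -m crank '0 0 2 0 0 0; 0 0 0 0 0 0'
```

```text
time: 6.42
eef_pos: [0.5383, -0.0451, 0.1156]
tcp_rot: [0.996, 0.084, -0.0, -0.0]
contact_force: [0.6, 0.3, -0.1]
opening: -0.0
time: 6.68
eef_pos: [0.5383, -0.0451, 0.1136]
tcp_rot: [0.996, 0.084, -0.0, -0.0]
contact_force: [-1.2, 0.4, 0.1]
opening: -0.001
time: 6.92
eef_pos: [0.5385, -0.0452, 0.1127]
tcp_rot: [0.996, 0.084, -0.0, 0.0]
contact_force: [-2.5, 0.5, 5.6]
opening: -0.001
time: 7.18
eef_pos: [0.5385, -0.0453, 0.1121]
tcp_rot: [0.996, 0.084, -0.0, 0.0]
contact_force: [-5.2, 1.1, 12.3]
opening: -0.0
```

```bash
python3 -m crank '0 0 2 0 0 0; 0 0 0 0 0 0';python3 -m crank '0 0 1.5 0 0 0; 0 0 0 0 0 0'
python3 - <<'E'
from h import *
a=snap("scene",'s5.png')[150:370,210:450]; cv2.imwrite('pics/s5z.png',cv2.resize(a[:,:,::-1],None,fx=2.7,fy=2.7,interpolation=cv2.INTER_CUBIC))
E
```

```text
time: 7.42
eef_pos: [0.5384, -0.0453, 0.1103]
tcp_rot: [0.996, 0.084, -0.001, 0.0]
contact_force: [-6.6, 0.7, 11.5]
opening: -0.001
time: 7.68
eef_pos: [0.5382, -0.0453, 0.107]
tcp_rot: [0.996, 0.084, -0.0, 0.0]
contact_force: [-1.9, -1.2, 1.6]
opening: 0.003
```

View pics/s5z.png

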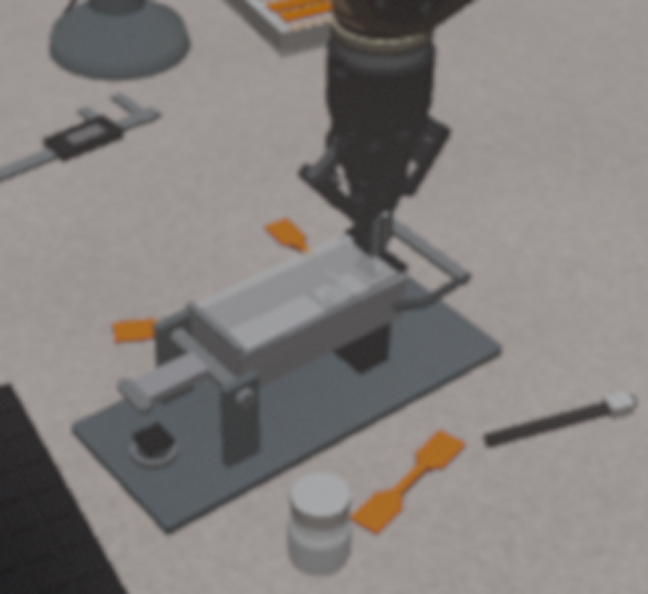

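```bash
python3 -m crank '0 0 2 0 0 0; 0 0 0 0 0 0';python3 -m crank '0 0 2 0 0 0; 0 0 0 0 0 0'
```

```text
time: 7.98
eef_pos: [0.5385, -0.0451, 0.1039]
tcp_rot: [0.996, 0.084, 0.0, -0.0]
contact_force: [-0.6, -0.2, 0.6]
opening: 0.003
time: 8.22
eef_pos: [0.5386, -0.0452, 0.1035]
tcp_rot: [0.996, 0.084, -0.0, -0.0]
contact_force: [-3.1, -0.2, 8.8]
opening: 0.002
```

```bash
python3 -m crank '0 0 -15 0 0 0; 0 0 -25 0 0 0; -15 0 -25 0 0 0; -20 0 0 0 0 0;-19 0 0 0 0 0' -0.3 40; python3 -m crank '0 0 0 0 0 0'
python3 - <<'E'
from h import *
for c,(y,x) in (("scene",(190,250)),("top",(180,240))):
    a=snap(c,c+'6.png')[y:y+150,x:x+200]; cv2.imwrite(f'pics/{c}6z.png',cv2.resize(a[:,:,::-1],None,fx=4,fy=4,interpolation=cv2.INTER_CUBIC))
s=readout.get_state();print(s["opening"],proj("scene",s["eef_pos"]),proj("top",s["eef_pos"]))
u=np.array([np.cos(.168),np.sin(.168),0]);v=np.array([-u[1],u[0],0])
b=np.array([.4848,-.0535,.085])
for c in("scene","top"): print(c,proj(c,[b+.046*v,b,b-.046*v]))
E
```

```text
time: 8.85
eef_pos: [0.4849, -0.0543, 0.1681]
tcp_rot: [0.996, 0.084, 0.001, 0.0]
contact_force: [0.1, -0.3, -0.2]
opening: 0.35
time: 8.98
eef_pos: [0.4845, -0.0542, 0.1674]
tcp_rot: [0.997, 0.084, 0.0, 0.0]
contact_force: [-0.6, 0.7, 0.0]
opening: 0.351
0.35050472025052526 [[369.15145004 209.50392433]] [[317.23392707 286.02879234]]
scene [[382.08551357 253.40843106]
 [367.24327999 242.56842561]
 [353.1110485  232.24696924]]
top [[295.29987157 290.72908158]
 [317.0880383  286.43591511]
 [338.85330378 282.14726114]]
```

View pics/scene6z.png

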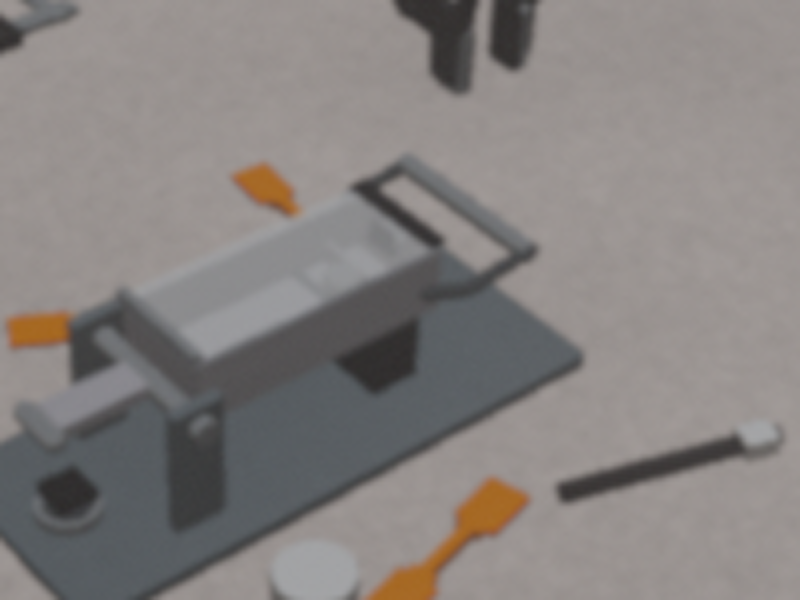

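View pics/top6z.png

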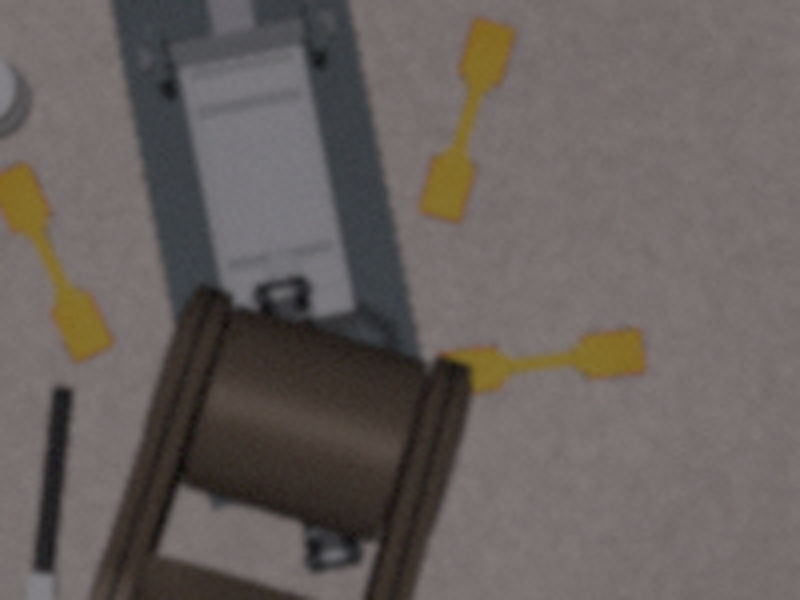

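The lid is flush, and the force rise at z = 0.1037 agrees with it being shut. The bar runs from about (351,231) to (383,252) in the scene view, so the open fingers are directly above it. Next I descend.

```bash
python3 -m crank '0 0 25 0 0 0; 0 0 25 0 0 0; 0 0 20 0 0 0; 0 0 16 0 0 0; 0 0 15 0 0 0'; python3 -m crank '0 0 0 0 0 0'
python3 - <<'E'
from h import *
for c,(y,x) in (("scene",(190,250)),):
    a=snap(c,c+'7.png')[y:y+150,x:x+200]; cv2.imwrite(f'pics/{c}7z.png',cv2.resize(a[:,:,::-1],None,fx=4,fy=4,interpolation=cv2.INTER_CUBIC))
E
```

```text
time: 9.7
eef_pos: [0.4857, -0.0542, 0.0657]
tcp_rot: [0.996, 0.084, 0.0, 0.0]
contact_force: [0.1, 0.7, -1.1]
opening: 0.352
time: 9.82
eef_pos: [0.4844, -0.0539, 0.0651]
tcp_rot: [0.996, 0.084, -0.001, -0.001]
contact_force: [0.1, 0.4, 1.1]
opening: 0.349
```

View pics/scene7z.png

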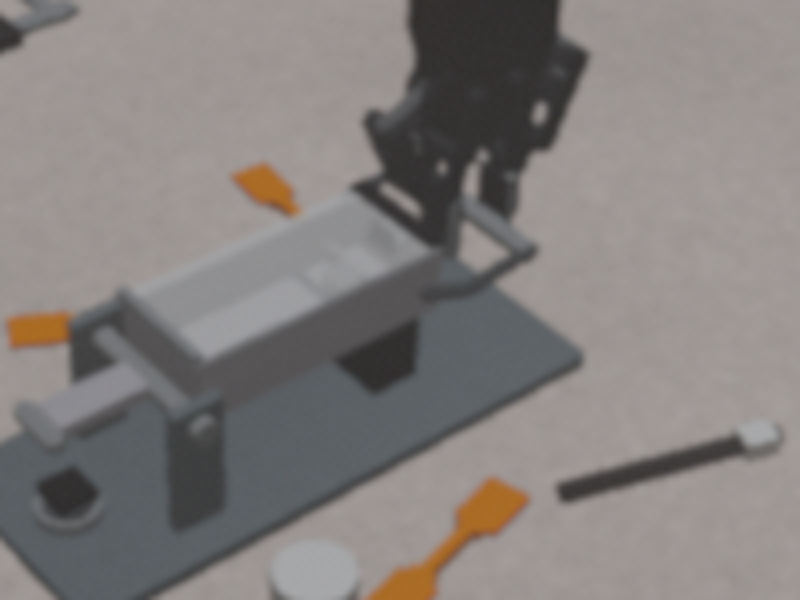

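Fingers straddle the bar at about (470,220) in the zoom, one on each side. Closing the gripper.

```bash
python3 -m crank '0 0 0 0 0 0;0 0 0 0 0 0;0 0 0 0 0 0' -1 30; python3 -m crank '0 0 0 0 0 0';python3 - <<'E'
from h import *
s=readout.get_state();print(s["eef_pos"],s["contact_force"],s["wrist_torque"],s["opening"])
# arc waypoints (mm, along tool x and z) from level
b=lambda t:np.array([-205*np.cos(t)+10*np.sin(t),205*np.sin(t)+10*np.cos(t)])
p=b(0)
for t in np.arange(.05,.96,.05):
    q=b(t);print(round(t,2),(q-b(0)).round(1),"step",(q-p).round(1));p=q
E
```

```text
time: 10.25
eef_pos: [0.4852, -0.0545, 0.0671]
tcp_rot: [0.996, 0.084, -0.0, 0.0]
contact_force: [-3.7, -1.9, 5.1]
opening: 0.125
time: 10.38
eef_pos: [0.4852, -0.0545, 0.0671]
tcp_rot: [0.996, 0.084, -0.0, 0.0]
contact_force: [-3.9, -0.9, 6.2]
opening: 0.127
[ 0.48519951 -0.05450343  0.06713046] [-3.92884808 -0.89573486  6.21873729] [-0.19317049  0.70035323 -0.03144799] 0.127169057470966
0.05 [ 0.8 10.2] step [ 0.8 10.2]
0.1 [ 2.  20.4] step [ 1.3 10.2]
0.15 [ 3.8 30.5] step [ 1.8 10.1]
0.2 [ 6.1 40.5] step [ 2.3 10. ]
0.25 [ 8.8 50.4] step [2.8 9.9]
0.3 [12.1 60.1] step [3.3 9.7]
0.35 [15.9 69.7] step [3.7 9.6]
0.4 [20.1 79. ] step [4.2 9.4]
0.45 [24.8 88.2] step [4.7 9.1]
0.5 [29.9 97.1] step [5.1 8.9]
0.55 [ 35.5 105.7] step [5.6 8.6]
0.6 [ 41.5 114. ] step [6.  8.3]
0.65 [ 47.9 122. ] step [6.4 8. ]
0.7 [ 54.6 129.7] step [6.8 7.7]
0.75 [ 61.8 137.1] step [7.2 7.3]
0.8 [ 69.3 144. ] step [7.5 7. ]
0.85 [ 77.2 150.6] step [7.9 6.6]
0.9 [ 85.4 156.8] step [8.2 6.2]
0.95 [ 93.9 162.6] step [8.5 5.8]
```

```bash
python3 -m crank '0.8 0 -10.2 0 0 0; 1.3 0 -10.2 0 0 0; 1.8 0 -10.1 0 0 0; 2.3 0 -10 0 0 0; 2.8 0 -9.9 0 0 0'; python3 -m crank '0 0 0 0 0 0';  python3 - <<'E'
from h import *
for c,(y,x) in (("scene",(190,250)),):
    a=snap(c,c+'8.png')[y-40:y+110,x:x+200]; cv2.imwrite(f'pics/{c}8z.png',cv2.resize(a[:,:,::-1],None,fx=4,fy=4,interpolation=cv2.INTER_CUBIC))
E
```

```text
time: 11.0
eef_pos: [0.4933, -0.053, 0.1171]
tcp_rot: [0.996, 0.084, -0.001, 0.0]
contact_force: [-2.2, -4.3, -3.7]
opening: 0.124
time: 11.12
eef_pos: [0.4935, -0.0529, 0.1177]
tcp_rot: [0.996, 0.084, -0.001, 0.0]
contact_force: [-3.3, -5.2, -3.2]
opening: 0.123
```

View pics/scene8z.png

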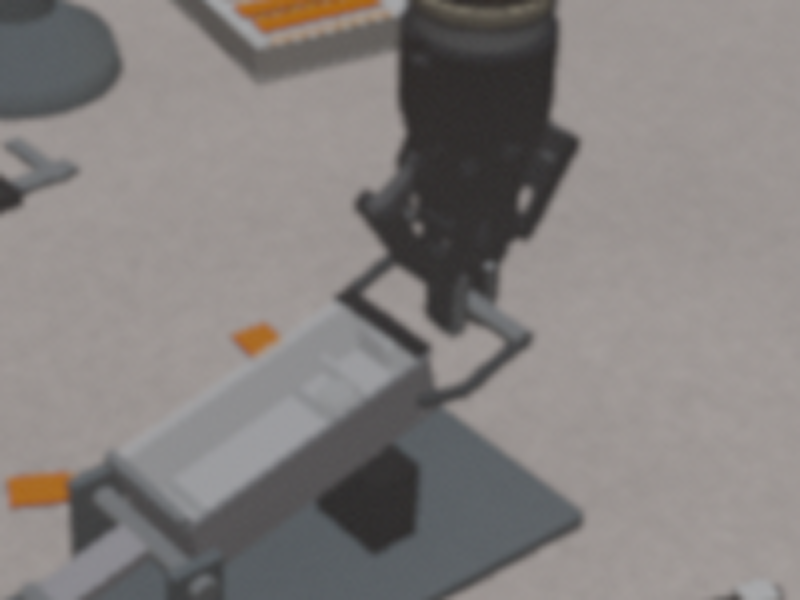

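```bash
python3 -m crank '3.3 0.3 -9.7 0 0 0; 3.7 0.3 -9.6 0 0 0; 4.2 0 -9.4 0 0 0; 4.7 0 -9.1 0 0 0; 5.1 0 -8.9 0 0 0';  python3 -m crank '0 0 0 0 0 0;0 0 0 0 0 0'; python3 -m crank '2.8 0 -4.3 0 0 0;0 0 0 0 0 0'
```

```text
time: 11.8
eef_pos: [0.5126, -0.0496, 0.1636]
tcp_rot: [0.996, 0.084, -0.004, -0.0]
contact_force: [-7.6, -3.7, -0.6]
opening: 0.129
time: 12.05
eef_pos: [0.5127, -0.0496, 0.1637]
tcp_rot: [0.996, 0.084, -0.003, -0.0]
contact_force: [-7.2, -4.7, 0.8]
opening: 0.13
time: 12.3
eef_pos: [0.5153, -0.0491, 0.1682]
tcp_rot: [0.996, 0.084, -0.004, -0.0]
contact_force: [-7.3, -3.0, 0.8]
opening: 0.126
```

```bash
cat > f.py <<'E'
from h import *
p0=np.array([0.4852,-.0545,.0671]);u=np.array([np.cos(.168),np.sin(.168),0])
F=[]
for i in range(6):
    # camera-free re-reading
    s=readout.get_state();F.append(s["contact_force"])
f=np.mean(F,0);e=s["eef_pos"]-p0
X=-205+1e3*e@u;Z=10+1e3*e[2];th=np.arctan2(Z,-X)-np.arctan2(10,205)
a=np.arctan2(Z,-X);t=np.array([np.sin(a),np.cos(a)]);r=np.array([-np.cos(a),np.sin(a)])
fu=np.array([f@u,f[2]])
print("th %.3f rad err %.1f Ft %.1f Fr %.1f Fy %.1f  t %.2f"%(th,np.hypot(X,Z)-np.hypot(205,10),fu@t,fu@r,f[1],s["time"]))
E
python3 f.py; python3 -m crank '1.2 0.5 -3.5 0 0 0;0 0 0 0 0 0' >/dev/null; python3 f.py; python3 -m crank '2.3 0 -3.4 0 0 0;0 0 0 0 0 0'>/dev/null; python3 f.py; python3 -m crank '2.4 0 -3.3 0 0 0;0 0 0 0 0 0'>/dev/null; python3 f.py; python3 -m crank '2.4 0 -3.3 0 0 0;0 0 0 0 0 0'>/dev/null; python3 f.py
```

```text
th 0.519 rad err 1.6 Ft -3.4 Fr 6.9 Fy -3.0  t 12.30
th 0.538 rad err 1.7 Ft -4.1 Fr 4.5 Fy -2.1  t 12.55
th 0.558 rad err 1.8 Ft -3.0 Fr 6.6 Fy -0.8  t 12.80
th 0.577 rad err 1.9 Ft -2.8 Fr 7.2 Fy -1.8  t 13.05
th 0.597 rad err 2.0 Ft -3.3 Fr 7.6 Fy -0.9  t 13.30
```

Run:
```python
from h import *
for c,(y,x) in (("scene",(190,230)),):
    a=snap(c,c+'9.png')[y:y+150,x:x+200]; cv2.imwrite(f'pics/{c}9z.png',cv2.resize(a[:,:,::-1],None,fx=4,fy=4,interpolation=cv2.INTER_CUBIC))
```

```text
(no output)
```

View pics/scene9z.png

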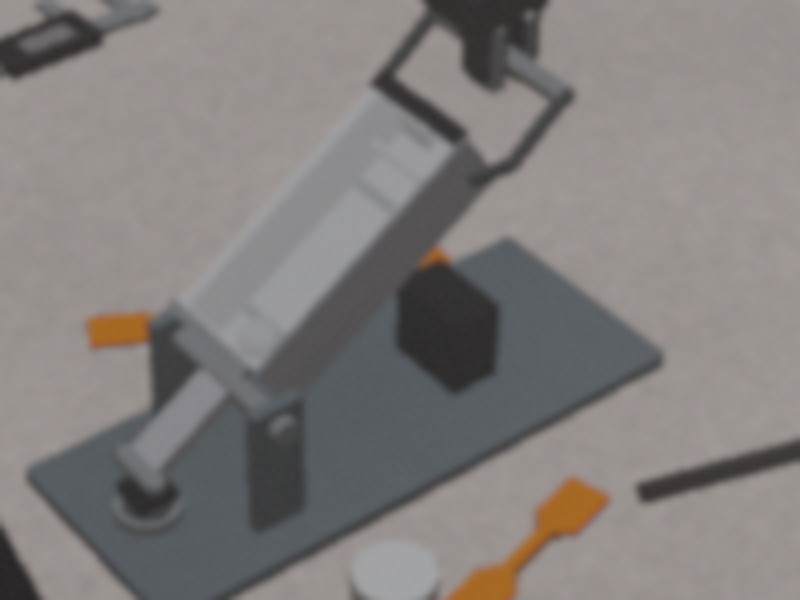

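The ball already shows at the hinge end, at about (245,335) in the zoom. The tail is just above the pad at (148,480). Next I take small steps and watch the tangential force.

```bash
python3 -m crank '1.6 0 -3.8 0 0 0;0 0 0 0 0 0' >/dev/null; python3 f.py; python3 -m crank '2.5 0 -3.2 0 0 0;0 0 0 0 0 0'>/dev/null; python3 f.py; python3 -m crank '2.6 0 -3.2 0 0 0;0 0 0 0 0 0'>/dev/null; python3 f.py
```

```text
th 0.619 rad err 2.2 Ft -2.8 Fr 5.3 Fy 0.3  t 13.60
th 0.638 rad err 2.3 Ft -2.1 Fr 4.8 Fy 1.2  t 13.85
th 0.657 rad err 2.4 Ft -3.5 Fr 4.8 Fy -0.1  t 14.10
```

```bash
python3 -m crank '2.6 0 -3.1 0 0 0;0 0 0 0 0 0' >/dev/null; python3 f.py; python3 -m crank '2.7 0 -3.1 0 0 0;0 0 0 0 0 0'>/dev/null; python3 f.py; python3 -m crank '2.7 0 -3 0 0 0;0 0 0 0 0 0'>/dev/null; python3 f.py
python3 - <<'E'
from h import *
for c,(y,x) in (("scene",(260,240)),):
    a=snap(c,c+'10.png')[y:y+75,x:x+100]; cv2.imwrite(f'pics/{c}10z.png',cv2.resize(a[:,:,::-1],None,fx=8,fy=8,interpolation=cv2.INTER_CUBIC))
E
```

```text
th 0.677 rad err 2.5 Ft -3.5 Fr 5.0 Fy 1.0  t 14.35
th 0.697 rad err 2.6 Ft -3.8 Fr 6.1 Fy 0.2  t 14.60
th 0.717 rad err 2.8 Ft -3.7 Fr 5.8 Fy 0.3  t 14.85
```

View pics/scene10z.png

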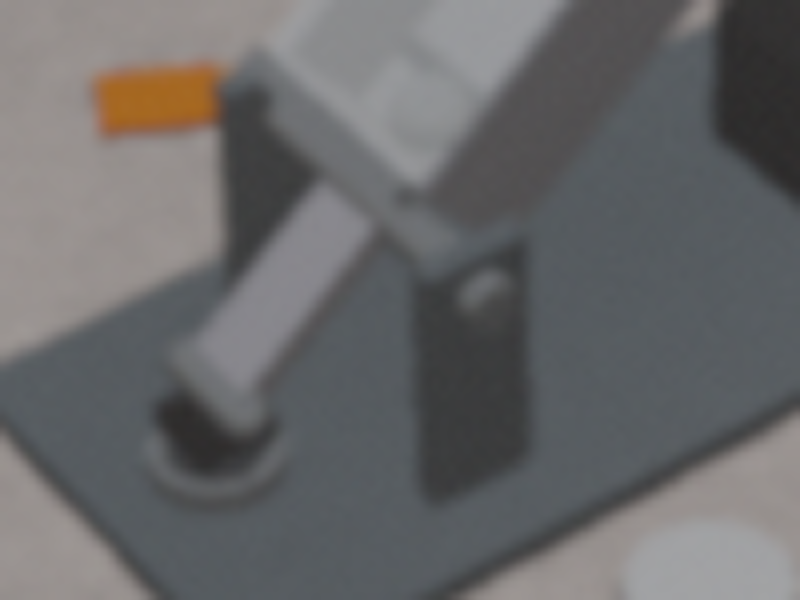

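```bash
python3 -m crank '2.8 0 -3 0 0 0;0 0 0 0 0 0' >/dev/null; python3 f.py; python3 -m crank '2.8 0 -2.9 0 0 0;0 0 0 0 0 0'>/dev/null; python3 f.py;python3 -m crank '0 0 0 0 0 0'>/dev/null; python3 f.py
```

```text
th 0.738 rad err 2.9 Ft -2.9 Fr 6.2 Fy 0.7  t 15.15
th 0.754 rad err 3.0 Ft -3.9 Fr 6.3 Fy 1.3  t 15.40
th 0.754 rad err 3.1 Ft -3.6 Fr 6.7 Fy 0.3  t 15.53
```

```bash
python3 -m crank '2.8 0 -2.9 0 0 0;0 0 0 0 0 0' >/dev/null; python3 f.py; python3 -m crank '0 0 0 0 0 0'>/dev/null; python3 f.py;python3 - <<'E'
from h import *
for c,(y,x) in (("scene",(260,240)),):
    a=snap(c,c+'11.png')[y:y+75,x:x+100]; cv2.imwrite(f'pics/{c}11z.png',cv2.resize(a[:,:,::-1],None,fx=8,fy=8,interpolation=cv2.INTER_CUBIC))
E
```

```text
th 0.770 rad err 3.2 Ft -4.8 Fr 6.2 Fy 0.5  t 15.78
th 0.770 rad err 3.2 Ft -5.1 Fr 5.2 Fy -0.6  t 15.90
```

View pics/scene11z.png

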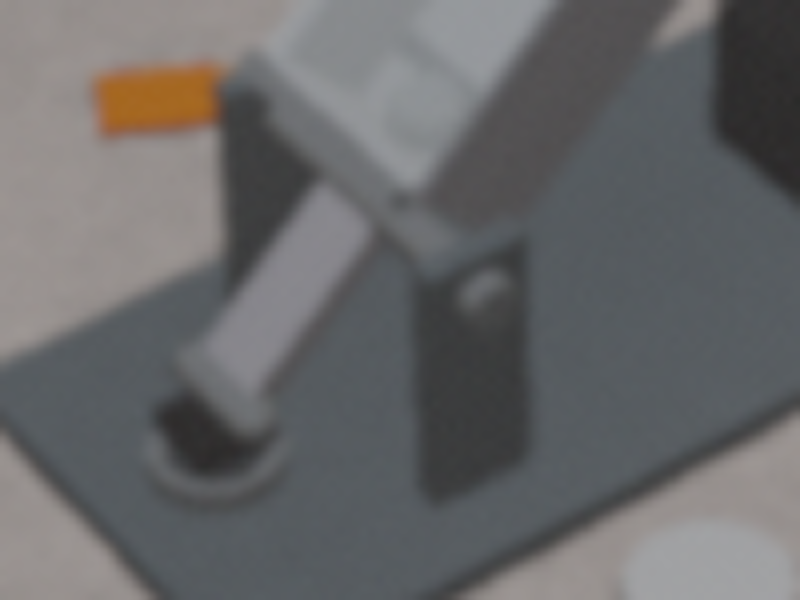

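```bash
python3 -m crank '2.9 0 -2.8 0 0 0;0 0 0 0 0 0;0 0 0 0 0 0' >/dev/null; python3 f.py; python3 -m crank '3 0 -2.7 0 0 0;0 0 0 0 0 0;0 0 0 0 0 0'>/dev/null; python3 f.py;  python3 -m crank '0 0 0 0 0 0'>/dev/null; python3 f.py
```

```text
th 0.785 rad err 3.3 Ft -4.7 Fr 6.0 Fy -0.4  t 16.32
th 0.801 rad err 3.4 Ft -8.2 Fr 6.4 Fy -1.2  t 16.70
th 0.801 rad err 3.4 Ft -8.7 Fr 6.0 Fy -0.9  t 16.82
```

```bash
python3 -m crank '3 0 -2.6 0 0 0;0 0 0 0 0 0;0 0 0 0 0 0' >/dev/null; python3 f.py; for i in 1 2 3; do python3 -m crank '0 0 0 0 0 0'>/dev/null; python3 f.py; done
python3 - <<'E'
from h import *
for c,(y,x) in (("scene",(260,240)),):
    a=snap(c,c+'12.png')[y:y+75,x:x+100]; cv2.imwrite(f'pics/{c}12z.png',cv2.resize(a[:,:,::-1],None,fx=8,fy=8,interpolation=cv2.INTER_CUBIC))
E
```

```text
th 0.817 rad err 3.6 Ft -8.7 Fr 7.5 Fy -1.5  t 17.20
th 0.817 rad err 3.6 Ft -8.7 Fr 7.6 Fy -0.9  t 17.32
th 0.817 rad err 3.6 Ft -8.9 Fr 5.7 Fy -2.2  t 17.45
th 0.817 rad err 3.5 Ft -8.7 Fr 6.7 Fy -0.3  t 17.57
```

View pics/scene12z.png

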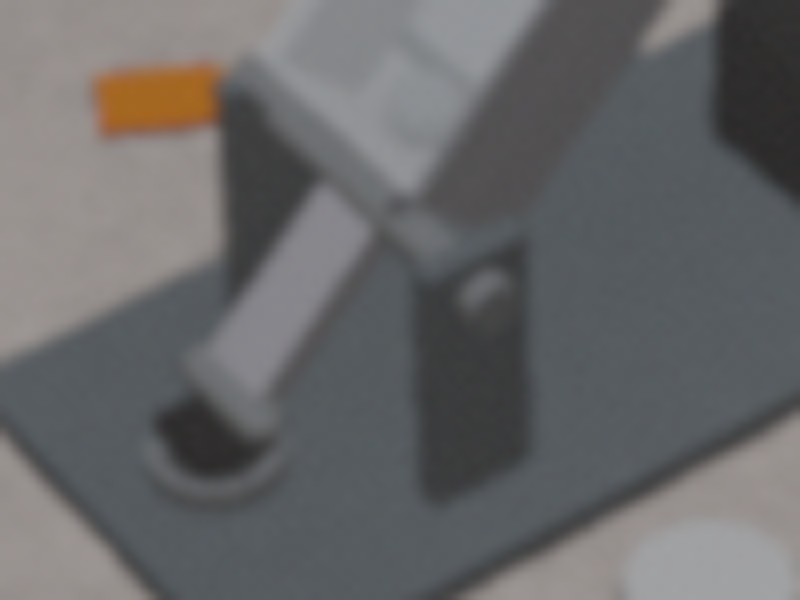

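Both estimates put the pad at about 3.2 mm: the force rise of 5.7 N and the angle past contact. Now I hold it there.

```bash
for i in 1 2 3; do python3 -m crank '0 0 0 0 0 0;0 0 0 0 0 0;0 0 0 0 0 0;0 0 0 0 0 0;0 0 0 0 0 0'>/dev/null; python3 f.py; done
python3 - <<'E'
import numpy as np
b=lambda t:np.array([-205*np.cos(t)+10*np.sin(t),205*np.sin(t)+10*np.cos(t)])
ts=list(np.arange(.817,0.05,-.03))+[0.03,0.015,0];p=b(ts[0]); out=[]
for t in ts[1:]:
    q=b(t);d=(q-p).round(1);p=p+d;out.append("%.1f 0 %.1f"%(d[0],-d[1]))
print(len(out),"; ".join(out))
E
```

```text
th 0.817 rad err 3.6 Ft -9.3 Fr 6.5 Fy -1.0  t 18.25
th 0.817 rad err 3.5 Ft -9.7 Fr 7.3 Fy -1.4  t 18.88
th 0.817 rad err 3.5 Ft -8.4 Fr 7.5 Fy -1.1  t 19.50
28 -4.6 0 4.1; -4.5 0 4.2; -4.4 0 4.3; -4.3 0 4.4; -4.1 0 4.6; -3.9 0 4.7; -3.9 0 4.9; -3.6 0 4.9; -3.6 0 5.0; -3.4 0 5.2; -3.2 0 5.2; -3.0 0 5.4; -2.9 0 5.4; -2.8 0 5.5; -2.5 0 5.6; -2.4 0 5.7; -2.3 0 5.7; -2.0 0 5.8; -1.9 0 5.9; -1.7 0 5.9; -1.6 0 6.0; -1.3 0 6.0; -1.2 0 6.0; -1.0 0 6.1; -0.8 0 6.1; -0.7 0 7.6; -0.2 0 3.0; -0.2 0 3.1
```

```bash
python3 -m crank '-4.6 0 4.1 0 0 0; -4.5 0 4.2 0 0 0; -4.4 0 4.3 0 0 0; -4.3 0 4.4 0 0 0; -4.1 0 4.6 0 0 0' >/dev/null; python3 f.py; python3 -m crank '-3.9 0 4.7 0 0 0; -3.9 0 4.9 0 0 0; -3.6 0 4.9 0 0 0; -3.6 0 5 0 0 0; -3.4 0 5.2 0 0 0' >/dev/null; python3 f.py;  python3 -m crank '-3.2 0 5.2 0 0 0; -3 0 5.4 0 0 0; -2.9 0 5.4 0 0 0; -2.8 0 5.5 0 0 0; -2.5 0 5.6 0 0 0'; python3 f.py
```

```text
th 0.692 rad err 2.8 Ft -1.6 Fr 6.2 Fy 2.3  t 20.12
th 0.540 rad err 1.8 Ft -1.8 Fr 5.1 Fy 0.6  t 20.75
time: 21.38
eef_pos: [0.5031, -0.0514, 0.1444]
tcp_rot: [0.996, 0.084, -0.0, -0.001]
contact_force: [-4.9, -0.1, 0.2]
opening: 0.125
th 0.388 rad err 1.0 Ft -1.9 Fr 4.5 Fy -0.1  t 21.38
```

```bash
python3 -m crank '-2.4 0 5.7 0 0 0; -2.3 0 5.7 0 0 0; -2 0 5.8 0 0 0; -1.9 0 5.9 0 0 0; -1.7 0 5.9 0 0 0' >/dev/null; python3 f.py; python3 -m crank '-1.6 0 6 0 0 0; -1.3 0 6 0 0 0; -1.2 0 6 0 0 0; -1 0 5 0 0 0; -0.8 0 4 0 0 0' ; python3 f.py
```

```text
th 0.237 rad err 0.4 Ft -1.8 Fr 5.4 Fy 0.4  t 22.00
time: 22.62
eef_pos: [0.4871, -0.0542, 0.0878]
tcp_rot: [0.996, 0.084, -0.0, -0.001]
contact_force: [-4.8, 2.1, -1.6]
opening: 0.121
th 0.101 rad err 0.1 Ft -2.2 Fr 4.1 Fy 2.1  t 22.62
```

```bash
python3 -m crank '-0.5 0 3.5 0 0 0; -0.3 0 3 0 0 0; -0.3 0 2.5 0 0 0; -0.2 0 2.5 0 0 0; -0.2 0 2 0 0 0' >/dev/null; python3 f.py; python3 -m crank '0 0 1.5 0 0 0; 0 0 1.5 0 0 0;0 0 0 0 0 0'; python3 f.py; python3 -m crank '0 0 1 0 0 0; 0 0 1 0 0 0;0 0 0 0 0 0'; python3 f.py
```

```text
th 0.035 rad err -0.0 Ft -2.2 Fr 3.8 Fy 2.2  t 23.25
time: 23.62
eef_pos: [0.4854, -0.0545, 0.0711]
tcp_rot: [0.996, 0.084, -0.001, -0.001]
contact_force: [-4.6, 1.9, -2.8]
opening: 0.122
th 0.019 rad err -0.0 Ft -3.1 Fr 4.0 Fy 1.9  t 23.62
time: 24.0
eef_pos: [0.4853, -0.0545, 0.0691]
tcp_rot: [0.996, 0.084, -0.001, -0.001]
contact_force: [-5.6, 1.4, -2.6]
opening: 0.129
th 0.010 rad err -0.0 Ft -2.9 Fr 5.1 Fy 1.4  t 24.00
```

```bash
python3 -m crank '0 0 1 0 0 0; 0 0 1 0 0 0;0 0 0 0 0 0'; python3 f.py; python3 -m crank '0 0 1 0 0 0; 0 0 1 0 0 0;0 0 0 0 0 0';python3 f.py
```

```text
time: 24.38
eef_pos: [0.4852, -0.0545, 0.0673]
tcp_rot: [0.996, 0.084, -0.001, -0.001]
contact_force: [-6.6, 2.1, -0.3]
opening: 0.125
th 0.001 rad err 0.0 Ft -0.6 Fr 6.1 Fy 2.1  t 24.38
time: 24.75
eef_pos: [0.4853, -0.0546, 0.0672]
tcp_rot: [0.996, 0.084, -0.002, -0.001]
contact_force: [-11.2, 3.7, 11.3]
opening: 0.129
th 0.000 rad err -0.0 Ft 10.8 Fr 11.0 Fy 3.7  t 24.75
```

```bash
python3 -m crank '-0.8 0.3 -1.5 0 0 0; 0 0 0 0 0 0'; python3 -m crank '0 0 0 0 0 0;0 0 0 0 0 0;0 0 0 0 0 0' -0.3; python3 -m crank '0 0 0 0 0 0'
python3 - <<'E'
from h import *
for c,(y,x) in (("scene",(190,250)),):
    a=snap(c,c+'13.png')[y:y+150,x:x+200]; cv2.imwrite(f'pics/{c}13z.png',cv2.resize(a[:,:,::-1],None,fx=4,fy=4,interpolation=cv2.INTER_CUBIC))
E
```

```text
time: 25.0
eef_pos: [0.4852, -0.0546, 0.0673]
tcp_rot: [0.997, 0.084, 0.0, -0.001]
contact_force: [-5.0, 3.6, 0.5]
opening: 0.126
time: 25.38
eef_pos: [0.4864, -0.0561, 0.0679]
tcp_rot: [0.996, 0.084, 0.001, 0.001]
contact_force: [1.5, 0.4, 0.1]
opening: 0.347
time: 25.5
eef_pos: [0.4857, -0.0558, 0.0674]
tcp_rot: [0.996, 0.084, 0.001, 0.0]
contact_force: [0.2, -0.3, -0.4]
opening: 0.35
```

View pics/scene13z.png

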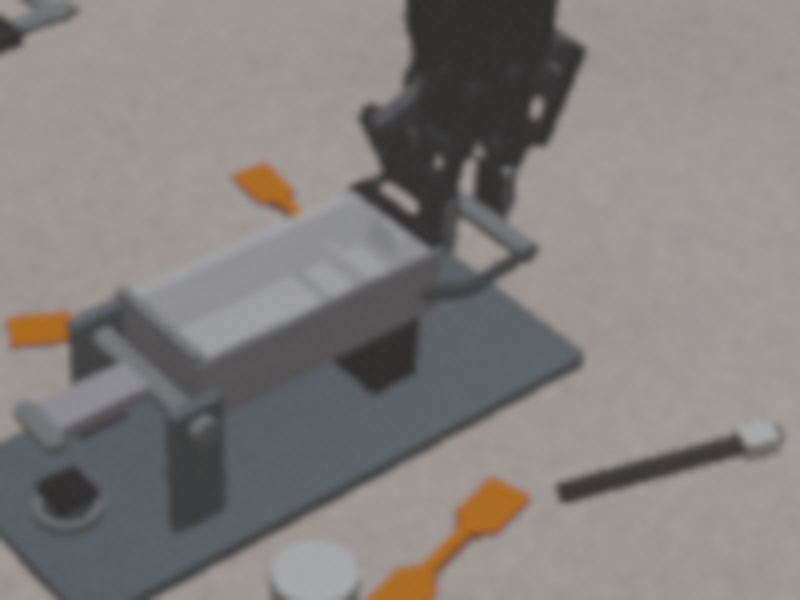

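The cell is level and the fingers are clear of the bar. Retracting straight up, and then I'll check from the top.

```bash
python3 -m crank '0 0 -15 0 0 0; 0 0 -25 0 0 0; 0 0 -35 0 0 0; 0 0 -50 0 0 0;0 0 -40 0 0 0' ; python3 -m crank '0 -60 0 0 0 0;0 -60 0 0 0 0;0 -60 0 0 0 0;0 -40 0 0 0 0;0 0 0 0 0 0'
python3 - <<'E'
from h import *
for c,(y,x) in (("scene",(180,230)),("top",(150,210))):
    a=snap(c,c+'14.png')[y:y+150,x:x+200]; cv2.imwrite(f'pics/{c}14z.png',cv2.resize(a[:,:,::-1],None,fx=4,fy=4,interpolation=cv2.INTER_CUBIC))
    for th in("ball_center","specimen_a","jar","pen","calliper"):
        l=optics.recognise(c,th); print(c,th,[(round(d["p"],2),[round(d["xy"][0]*640),round(d["xy"][1]*480)]) for d in l[:3]])
b=np.array([.4848,-.0545,.085]);u=np.array([np.cos(.17),np.sin(.17),0]);f=b+(.205-.0245)*u; f[2]=.072
print(proj("scene",f),proj("top",f))
E
```

```text
time: 26.18
eef_pos: [0.4856, -0.0557, 0.2355]
tcp_rot: [0.996, 0.084, 0.001, 0.001]
contact_force: [1.2, -0.6, 0.9]
opening: 0.346
time: 26.8
eef_pos: [0.4479, 0.1635, 0.2333]
tcp_rot: [0.996, 0.086, 0.001, -0.0]
contact_force: [0.2, -0.2, -0.2]
opening: 0.349
scene ball_center []
scene specimen_a [(0.88, [361, 330]), (0.61, [314, 241]), (0.59, [259, 272])]
scene jar [(0.75, [327, 346])]
scene pen [(0.91, [418, 304])]
scene calliper [(0.72, [239, 204]), (0.31, [313, 289])]
top ball_center []
top specimen_a [(0.89, [375, 269]), (0.72, [355, 209]), (0.62, [255, 245])]
top jar [(0.65, [236, 201]), (0.56, [306, 228])]
top pen [(0.88, [254, 307]), (0.36, [308, 226])]
top calliper [(0.77, [491, 219])]
[[296.99471328 280.84246191]] [[301.00656891 202.46260465]]
```

View pics/scene14z.png

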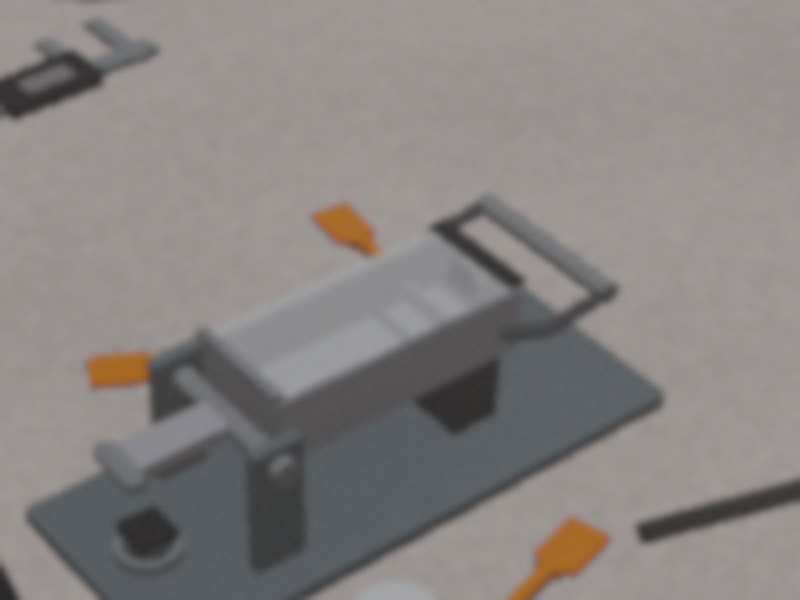

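View pics/top14z.png

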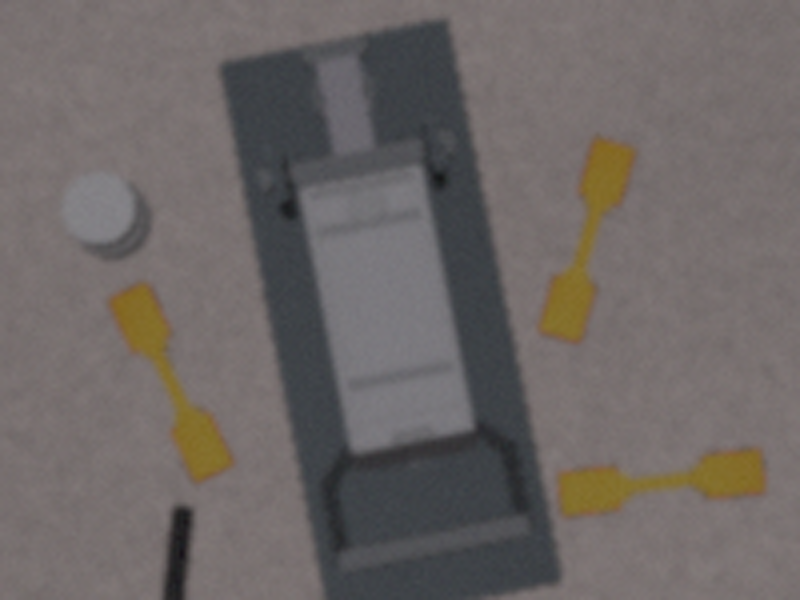

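In the top view a faint disc shows under the lid near pixel (301,201), and the predicted far seat is at (301,202). I'll raise the contrast to confirm it.

Run:
```python
import cv2,numpy as np
a=cv2.imread('pics/top14.png')[180:270,275:335]; b=cv2.imread('pics/top6.png')[180:270,275:335]
o=[]
for i in(a,b):
    g=cv2.GaussianBlur(cv2.cvtColor(i,6),(0,0),.7).astype(float); g=np.clip((g-95)*4.5,0,255).astype(np.uint8); o.append(cv2.resize(g,None,fx=6,fy=6,interpolation=cv2.INTER_CUBIC))
cv2.imwrite('pics/cmp.png',np.hstack(o))
```

```text
(no output)
```

View pics/cmp.png

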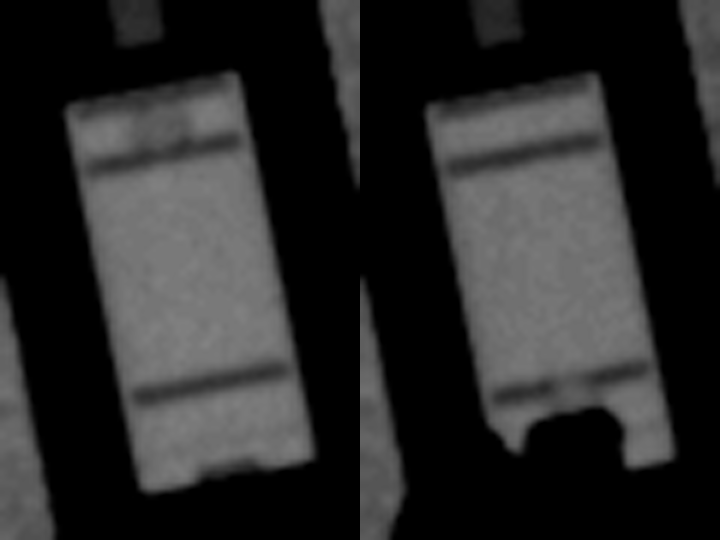

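The contrast picture shows the ball in the hinge-end seat, the dark disc at (160,125) on the left. It isn't there in the picture from before the tilt, on the right. The lid is flush, so I'm handing in.

```bash
python3 -c "
from plant import ctrl; print(ctrl.sign_off())"
```

```text
the job is handed in; nothing more can be done
None
```

The job is done and handed in at about 27 s of the 72 s allowed, with every step carried out in the order asked.

- **Lid:** I pressed the ridge down with shut fingers. The force peaked at about 12 N, then fell away as the catch snapped. Pressing again met firm resistance at 0.104 m, the shut height. The lid still looks flush in the final pictures.
- **Tilt and stop:** I gripped the bar and lifted along its arc. The tail met the stop at about 0.74 rad, and I held at about 0.82 rad for over 2 s. The pad was pressed in by an estimated 3.2 mm, going by both the force rise and the angle.
- **Lowering:** I brought the cell down in small steps until the rubber block took its weight, then let go and moved the arm clear.
- **Last checks:** The ball shows in the hinge-end seat, within about 2 pixels of where the seat should be. The specimens, pen, jar and calliper are where they were; specimen_b read up to 7 pixels off, but only where its first detection was a little out.

Two checks were weaker than the rest. The network did not find the ball under the lid in the last pictures, so its place rests on a contrast comparison of before and after. The force readings were noisy, so the pad depth could be off by about 1 mm.

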